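# Change over the preheater nozzle and put the other nozzles back in their own rests

### The job

The next board needs the small nozzle on the hot-air preheater, but the large one is still on it and the other two were put back in the wrong rests. Change them over so that the small nozzle stands on the preheater, centred over the air outlet to within a centimetre, and the medium and the large nozzle each stand flat inside the rest that fits their flange; the small rest may be used on the way and ends up empty. Set every nozzle down upright without dropping it, let go of everything, and do not shove the flux jar, the solder spool or the solvent bottle.

Things in the scene. Friction and masses are not known exactly. Their poses are not given: they have to be found in the camera images.
- nozzle_small_mid (a point): Small nozzle, loose, 0.1 kg: stainless square chimney 24 x 24 mm, open through the middle, on a flange 44 x 44 x 4 mm; 60 mm high overall. Pinch the chimney on opposite flats; above 11 mm from the underside they are plain (a skirt 3 mm proud below). Point: its centre, 30 mm above the underside; z up, x and y square to the flats of chimney and flange. Starts in the medium rest.
- nozzle_medium_mid (a point): Medium nozzle, loose, about 0.15 kg: the same make and the same 60 mm height, chimney 36 x 36 mm, flange 60 x 60 mm, 4 mm thick. The point is its centre, 30 mm above its underside; axes as for the small one. At the start it stands in the large rest.
- nozzle_large_mid (a point): Large nozzle, loose, about 0.22 kg: the same make and the same 60 mm height, chimney 50 x 50 mm, flange 76 x 76 mm, 4 mm thick. The point is its centre, 30 mm above its underside; axes as for the small one. At the start it stands on the preheater.
- preheater_outlet (a point): Hot-air preheater, fixed: white box, black control panel on its -x front; on top a flat round aluminium seat, 110 mm diameter, 72 mm above the bench, 6 mm above the box lid. Point: centre of the 20 mm air outlet (dark, with grille), on the seat surface at the middle of the seat; z up. The box reaches 97 mm from it to -x, 73 mm to +x, 70 mm to either side. The large nozzle starts on it.
- rest_small_floor (a point): Small nozzle rest, fixed: dark steel square tray, inside 56 x 56 mm, floor 3 mm above the bench, rim 7 mm above the floor and 2.5 mm thick; takes the small flange with 6 mm to spare all round, too small for the others. Empty at the start. Point: centre of its floor; x and y square to its sides; a screw ear reaches 13 mm out on the -x and on the +x side.
- rest_medium_floor (a point): Medium nozzle rest, fixed: the same kind of tray, inside 72 x 72 mm (fits the medium flange with 6 mm to spare all round). The point is the centre of its floor, 3 mm above the bench; rim and axes as for the small rest.
- rest_large_floor (a point): Large nozzle rest, fixed: the same kind of tray, inside 88 x 88 mm (fits the large flange with 6 mm to spare all round). The point is the centre of its floor, 3 mm above the bench; rim and axes as for the small rest.
- flux_jar_mid (a point): Bystander, loose: white screw-top flux jar, 52 mm diameter, 42 mm high. The point is its centre, 21 mm up.
- solder_spool_mid (a point): Bystander, loose: spool of solder wire standing on end, black flanges 54 mm diameter, 45 mm high. The point is its centre, 22.5 mm up.
- solvent_bottle_mid (a point): Bystander, loose: amber solvent bottle with a steel pump top, 53 mm diameter, 102 mm high. The point is its centre, 51 mm up.
Not all that is in view belongs to the job. What is shaped like the part that bears rest_large_floor but white is not meant. Leave any pink look-alike of the part that bears nozzle_large_mid alone.

How it is judged:
At the end, for the whole second after the job is handed in: Small nozzle on the preheater seat within 12 mm of the outlet centre; medium and large nozzle flat inside the medium and large rest, each within 10 mm of its centre; all at seated height within 3 mm, within 3.4 degrees of upright, at rest and released (horizontal distance between nozzle_small_mid and preheater_outlet below 0.012 m and z of nozzle_small_mid in the frame of preheater_outlet between 0.027 and 0.033 m and angle between each of nozzle_small_mid, nozzle_medium_mid, nozzle_large_mid's own z axis and vertical below 0.06 rad and linear speed of each of nozzle_small, nozzle_medium, nozzle_large below 0.02 m/s and angular speed of each of nozzle_small, nozzle_medium, nozzle_large below 0.2 rad/s and contact force between the fingers and nozzle_small below 0.1 N and horizontal distance between nozzle_medium_mid and rest_medium_floor below 0.01 m and z of nozzle_medium_mid in the frame of rest_medium_floor between 0.027 and 0.033 m and contact force between the fingers and nozzle_medium below 0.1 N and horizontal distance between nozzle_large_mid and rest_large_floor below 0.01 m and z of nozzle_large_mid in the frame of rest_large_floor between 0.027 and 0.033 m and contact force between the fingers and nozzle_large below 0.1 N); the robot touches nothing.
It fails at once if a nozzle is dropped or thrown (faster than 0.5 m/s, a fall of about 13 mm, with no finger on it) ((linear speed of nozzle_small above 0.5 m/s and contact force between the fingers and nozzle_small below 0.01 N) or (linear speed of nozzle_medium above 0.5 m/s and contact force between the fingers and nozzle_medium below 0.01 N) or (linear speed of nozzle_large above 0.5 m/s and contact force between the fingers and nozzle_large below 0.01 N)).
It fails at once if the flux jar is shoved more than 25 mm or knocked over (distance of flux_jar_mid from where it was at the start of the episode above 0.025 m or angle between flux_jar_mid's own z axis and vertical above 0.5 rad).
It fails at once if the solder spool is shoved more than 25 mm or knocked over (distance of solder_spool_mid from where it was at the start of the episode above 0.025 m or angle between solder_spool_mid's own z axis and vertical above 0.5 rad).
It fails at once if the solvent bottle is shoved more than 25 mm or knocked over (distance of solvent_bottle_mid from where it was at the start of the episode above 0.025 m or angle between solvent_bottle_mid's own z axis and vertical above 0.5 rad).
It also fails if it takes over 125 s, if anything falls off the work surface, if the arm or the gripper's body presses on something with over 40 N, if the wrist force passes 120 N, or if a joint passes its speed limit or range.

### The arm

A 6-joint arm with a two-finger parallel gripper is mounted at the origin on the work surface. World frame = base frame: x ahead of the robot, y to its left, z up, the work surface at z = 0. Lengths are in m, angles in rad, forces in N, time in s.
With the tool pointing down it reaches from about 0.35 to 0.925 m from the base axis. Payload 6.4 kg.
Tool frame: the origin (TCP) lies where the fingers leave the gripper's body, on its centre line; the fingertips stand 73 mm ahead of it and the grasp point (between the pads) lies 54 mm ahead of it (env.tcp_to_grasp is the z of the grasp point in the tool frame, in m); z points along the fingers, y is the direction in which the jaws open and shut (so a half turn about z gives the same grasp; the last joint's range is limited). The gripper opens to 85 mm and grips with 20 to 120 N. Pads are 22 mm wide; open, the fingers measure 114 mm over their backs; the gripper's body (76 mm by 85 mm) begins 54 mm behind the grasp point. The pads swing forward as they close: fully open they stand 13 mm farther back than shut.
Start: joints at [1.117, 0.245, 1.558, -0, 1.339, -0.174], TCP at [0.18, 0.625, 0.304] pointing down, gripper open.
Joint ranges: [-3.13, 3.13], [-1.02, 2.26], [0.13, 2.54], [-0.95, 4.09], [0.21, 2.88], [-2.74, 2.74]. Speed limits (rad/s): [2.57, 2.57, 3.14, 3.14, 3.14, 3.14].

### API

Orientations are given as a unit quaternion [x, y, z, w].
In Python, from bench import read_state, optics, sign_off, env gives the robot as it stands. The module is installed in compiled form; this text tells all that it offers.
- The arm moves only by the tool arm_command, never from a script. Its argument "deltas" is a list that holds one entry, the list of rows, each a list of 4 numbers: the shift along the world's x, y, z in m, then the turn about the world's z in degrees. A call has 1 to 5 rows; each row is the pose to reach, as a shift and turn from the pose commanded when the call began; what a row does not reach only later rows make up. A row lasts 1/10 s, in which the tool goes at most 50 mm and 8.59 degrees, less where a joint would pass 70% of its speed; a pose out of reach is approached as far as the arm can. A call with a gripper value outside its range is refused whole. "hand" is the opening, from 0 (shut) to 1 (fully open), set as the call begins (left out, the last holds). The fingers move at their own pace and stop on an object; the grip force is fixed at half the most. Time passes only in rows, so rows that repeat a pose let the fingers close. It gives the time, the measured TCP pose, the force and the opening at its end, in the units of the state.
- read_state(): the state, without advancing time (a new reading comes with each control period).
- optics.grab_frame(name): name is "scene" or "top" or "wrist"; returns the picture (480x640x3 uint8, blue, green, red); there is no depth.
- optics.get_calibration(name): a dict with "vfov" (degrees; the focal length in pixels is half the picture's height over the tangent of half this angle, whatever the lens; pixels are square), "cx", "cy" (the principal point, pixels), "k1" (the pictures are not rectified: a ray, as slopes to the right and down, at radius r is drawn at 1 + k1 r^2 times it, then the intrinsics apply), "extrinsics" (4x4, takes a point from camera to world coordinates); the wrist camera has in their place "mount" (4x4, takes a point from camera to tool coordinates, whose origin is the TCP and whose axes are the flange's). Camera axes: x right, y down, z forward; pixel columns grow to the right and rows downward; lengths in m; the calibration is good to about 2 mm. A picture is of the moment at which its call begins: read the wrist's pose just before it. get_calibration takes no time and is no camera call.
- sign_off(): hands the job in, once; it reports no verdict.
The state is a dict: "clock": time; "q": joint angles; "joint_vel": joint speeds; "tau": joint torques, N m; "tcp_pos": TCP position; "orientation": TCP orientation; "force": force on the tool from outside, world axes, zero at the start; "torque": the same for the moment, N m; "grip_width": finger opening in m.
Only numpy, scipy, OpenCV 4.12 (cv2) and the standard library are available. Lean on these libraries where they do the work, as an engineer would, in place of code of your own. Each camera call takes 0.05 s, during which the arm holds its last target. There are 200 camera calls.

## Working session

There is one attempt and no reset: what is moved stays moved. The work goes in short steps, Python scripts to look and compute and a tool call to move; the robot and the scene stay as the last step left them, time stands still between calls to the robot, and variables do not carry over. Pictures are saved under pics/ and viewed, about 12 in all and at most 16, crops included, and the job is handed in when it is done.

Besides the shell and the picture viewer there is one more tool, called by a JSON object that holds its "fn" and its "kwargs", one argument or row to a line. arm_command: Moves the arm, as the interface text tells. Its arguments: {"type":"object","properties":{"deltas":{"type":"array"},"hand":{"type":"number"}},"required":["deltas"]}

```bash
mkdir -p pics
cat > h.py <<'E'
import numpy as np, cv2
from bench import read_state, optics, sign_off, env
from scipy.spatial.transform import Rotation as R
def cam(name, st=None):
    c=optics.get_calibration(name)
    if name=="wrist":
        st=st or read_state(); T=np.eye(4); T[:3,:3]=R.from_quat(st["orientation"]).as_matrix(); T[:3,3]=st["tcp_pos"]
        E=T@np.array(c["mount"])
    else: E=np.array(c["extrinsics"])
    f=240/np.tan(np.radians(c["vfov"])/2)
    K=np.array([[f,0,c["cx"]],[0,f,c["cy"]],[0,0,1.]])
    return K,np.array([c["k1"],0,0,0,0.]),E
def p2w(C,uv,z):
    K,d,E=C; uv=np.array(uv,float).reshape(-1,1,2)
    s=cv2.undistortPoints(uv,K,d)[:,0]
    r=np.c_[s,np.ones(len(s))]@E[:3,:3].T
    return E[:3,3]+r*((z-E[2,3])/r[:,2:3])
def w2p(C,P):
    K,d,E=C; M=np.linalg.inv(E)
    return cv2.projectPoints(np.array(P,float).reshape(-1,1,3),cv2.Rodrigues(M[:3,:3])[0],M[:3,3],K,d)[0][:,0]
def grab(name,fn):
    st=read_state(); im=optics.grab_frame(name); cv2.imwrite("pics/"+fn,im); return im,cam(name,st)
E
python3 - <<'E'
from h import *
for n in("top","scene","wrist"):
    im,C=grab(n,n+"0.png"); print(n,C[0].round(1).tolist(),C[1][0],C[2].round(3).tolist())
print(read_state(), env.tcp_to_grasp)
E
```

```text
top [[452.2, 0.0, 310.6], [0.0, 452.2, 244.1], [0.0, 0.0, 1.0]] -0.10146007179852944 [[0.025, -0.992, 0.124, 0.35], [-1.0, -0.024, 0.01, 0.065], [-0.007, -0.124, -0.992, 1.341], [0.0, 0.0, 0.0, 1.0]]
scene [[534.4, 0.0, 318.7], [0.0, 534.4, 239.7], [0.0, 0.0, 1.0]] -0.08919307976325316 [[-0.146, 0.781, -0.607, 1.236], [0.989, 0.105, -0.104, 0.229], [-0.018, -0.615, -0.788, 1.055], [0.0, 0.0, 0.0, 1.0]]
wrist [[351.7, 0.0, 313.5], [0.0, 351.7, 239.1], [0.0, 0.0, 1.0]] -0.0013504225488538606 [[0.277, 0.92, 0.276, 0.109], [0.961, -0.265, -0.082, 0.645], [-0.003, 0.288, -0.958, 0.374], [0.0, 0.0, 0.0, 1.0]]
{'clock': 0.15, 'q': array([ 1.11691775e+00,  2.45658065e-01,  1.55874413e+00,  3.10009980e-05,
        1.33870837e+00, -1.74100311e-01]), 'joint_vel': array([-0.00055328, -0.00159135, -0.00468583, -0.0012599 , -0.00264099,
        0.00028979]), 'tau': array([ 2.12696294e-03, -4.29988933e+01, -3.26550651e+01, -6.90868819e-05,
        3.54741678e-03, -3.76391313e-06]), 'tcp_pos': array([0.17933776, 0.62443367, 0.30302511]), 'orientation': array([ 1.39436831e-01,  9.90230677e-01, -7.17188997e-04, -2.48751666e-04]), 'force': array([ 0.06521314,  0.05903609, -0.89201043]), 'torque': array([-0.02315184,  0.03053924,  0.01543942]), 'grip_width': 0.08512945408052246} 0.0539
```

View pics/top0.png

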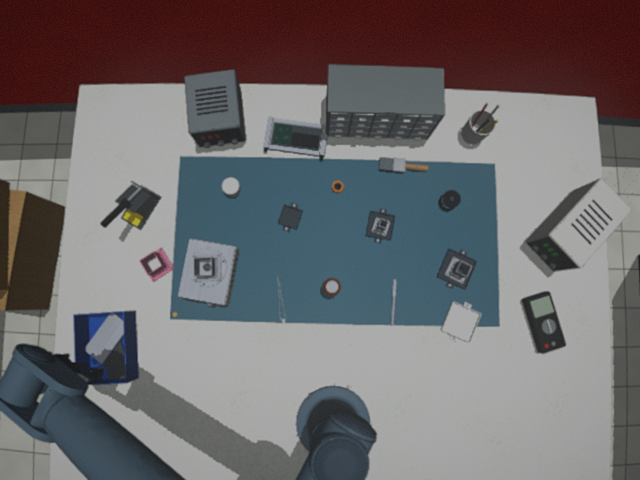

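View pics/scene0.png

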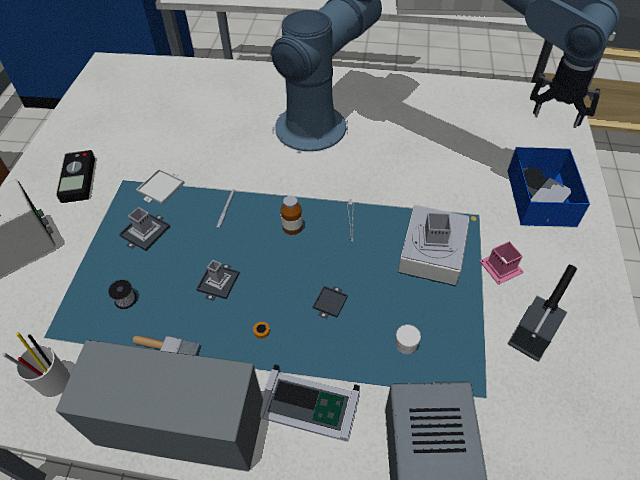

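The top view shows these candidates:
- **Large nozzle:** on the preheater at (206,267). The pink look-alike at (157,264) is not wanted.
- **Rests:** small, empty, at (290,217); medium, holding the small nozzle, at (380,225); large, holding the medium nozzle, at (457,268). The white look-alike at (462,320) is not wanted.
- **Bystanders:** jar (231,187), bottle (331,288), spool (450,200). The orange ring at (338,186) is not part of the job.

Run:
```python
from h import *
C=cam("top"); S=cam("scene")
for n,uv,z,suv in [("pre/large top",(205,266),.132,(438,219)),("small rest",(290,217),.003,(330,302)),("medium rest/small top",(381,225),.05,(216,268)),("large rest/medium top",(459,268),.06,(143,218)),("jar",(231,186),.042,(408,330)),("spool",(450,199),.045,(122,284)),("bottle",(332,287),.1,(291,202)),("pink",(154,264),.06,(506,250)),("white",(462,320),.003,(161,185))]:
    print(n,p2w(C,uv,z).round(3)[0],p2w(S,suv,z).round(3)[0])
im=cv2.imread("pics/top0.png")
a=[cv2.resize(im[y-40:y+40,x-40:x+40],None,fx=4.9,fy=3.7,interpolation=cv2.INTER_CUBIC) for x,y in[(206,270),(290,217),(380,225),(458,268)]]
cv2.imwrite("pics/crop0.png",np.vstack([np.hstack(a[:2]),np.hstack(a[2:])]))
```

```text
pre/large top [0.435 0.36  0.132] [0.431 0.366 0.132]
small rest [0.598 0.142 0.003] [0.602 0.142 0.003]
medium rest/small top [ 0.572 -0.125  0.05 ] [ 0.576 -0.127  0.05 ]
large rest/medium top [ 0.452 -0.349  0.06 ] [ 0.46  -0.345  0.06 ]
jar [0.68  0.317 0.042] [0.672 0.319 0.042]
spool [ 0.656 -0.331  0.045] [ 0.646 -0.334  0.045]
bottle [0.388 0.015 0.1  ] [0.396 0.02  0.1  ]
pink [0.441 0.527 0.06 ] [0.442 0.536 0.06 ]
white [ 0.302 -0.376  0.003] [ 0.294 -0.37   0.003]
```

View pics/crop0.png

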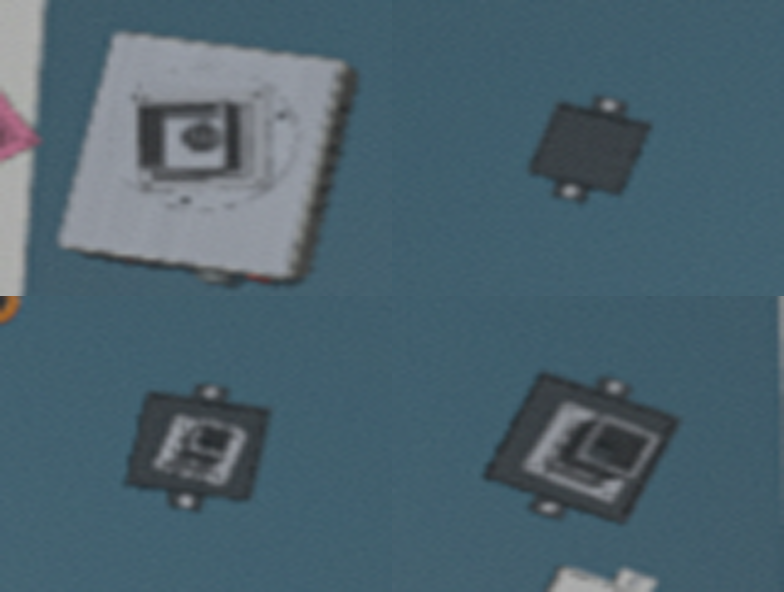

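{"fn": "arm_command", "kwargs": {
  "deltas": [
    [[0.15, -0.155, 0, 0], [0.15, -0.155, 0, 0], [0.15, -0.155, 0, 0], [0.15, -0.155, 0, 0], [0.15, -0.155, 0, 0]]
  ]
}}

```text
clock: 0.65
tcp_pos: [0.3318, 0.467, 0.3036]
orientation: [0.141, 0.99, -0.0, 0.0]
force: [0.4, 0.7, 0.0]
grip_width: 0.0857
```

{"fn": "arm_command", "kwargs": {
  "deltas": [
    [[0.1, -0.105, 0.02, 0], [0.1, -0.105, 0.02, 0], [0.1, -0.105, 0.02, 0], [0.1, -0.105, 0.02, 0], [0.1, -0.105, 0.02, 0]]
  ]
}}

```text
clock: 1.15
tcp_pos: [0.4298, 0.3644, 0.3238]
orientation: [0.14, 0.99, 0.0, -0.0]
force: [-0.1, 0.3, 1.0]
grip_width: 0.0853
```

Run:
```python
from h import *
s=read_state();print(s["clock"],s["tcp_pos"],R.from_quat(s["orientation"]).as_matrix().round(3).tolist())
im,C=grab("wrist","w_pre.png");np.savez("pics/w_pre.npz",E=C[2])
```

```text
1.15 [0.42984774 0.36444742 0.32378884] [[-0.961, 0.278, -0.001], [0.278, 0.961, 0.0], [0.001, 0.0, -1.0]]
```

View pics/w_pre.png

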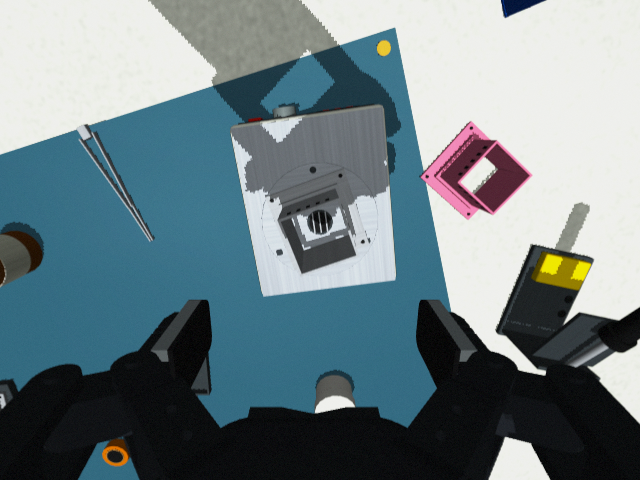

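{"fn": "arm_command", "kwargs": {
  "deltas": [
    [[0.09, -0.115, -0.02, 0], [0.09, -0.115, -0.02, 0], [0.09, -0.115, -0.02, 0], [0.09, -0.115, -0.02, 0]]
  ]
}}

```text
clock: 1.6
tcp_pos: [0.5208, 0.2475, 0.3023]
orientation: [0.141, 0.99, -0.001, -0.001]
force: [-0.8, 1.3, -0.1]
grip_width: 0.085
```

{"fn": "arm_command", "kwargs": {
  "deltas": [
    [[0.08, -0.107, -0.02, 0], [0.08, -0.107, -0.02, 0], [0.08, -0.107, -0.02, 0], [0.08, -0.107, -0.02, 0], [0.08, -0.107, -0.02, 0]]
  ]
}}

```text
clock: 2.1
tcp_pos: [0.599, 0.1441, 0.2833]
orientation: [0.139, 0.99, 0.0, -0.001]
force: [-0.6, -0.6, 0.9]
grip_width: 0.0855
```

Run:
```python
from h import *
s=read_state();print(s["clock"],s["tcp_pos"])
im,C=grab("wrist","w_s.png");np.savez("pics/w_s.npz",E=C[2])
```

```text
2.1 [0.59896425 0.14410372 0.28325233]
```

{"fn": "arm_command", "kwargs": {
  "deltas": [
    [[-0.015, -0.134, 0, 0], [-0.015, -0.134, 0, 0], [-0.015, -0.134, 0, 0], [-0.015, -0.134, 0, 0]]
  ]
}}

```text
clock: 2.55
tcp_pos: [0.5838, 0.0075, 0.2844]
orientation: [0.14, 0.99, -0.0, 0.0]
force: [0.7, 1.3, 0.7]
grip_width: 0.0852
```

{"fn": "arm_command", "kwargs": {
  "deltas": [
    [[-0.011, -0.134, 0, 0], [-0.011, -0.134, 0, 0], [-0.011, -0.134, 0, 0], [-0.011, -0.134, 0, 0], [-0.011, -0.134, 0, 0]]
  ]
}}

```text
clock: 3.05
tcp_pos: [0.5736, -0.1237, 0.2841]
orientation: [0.139, 0.99, 0.0, 0.0]
force: [-0.2, 0.2, -0.9]
grip_width: 0.0852
```

Run:
```python
from h import *
s=read_state();print(s["clock"],s["tcp_pos"])
im,C=grab("wrist","w_m.png");np.savez("pics/w_m.npz",E=C[2])
```

```text
3.05 [ 0.57361977 -0.12371349  0.28407209]
```

{"fn": "arm_command", "kwargs": {
  "deltas": [
    [[-0.06, -0.11, 0, 0], [-0.06, -0.11, 0, 0], [-0.06, -0.11, 0, 0], [-0.06, -0.11, 0, 0]]
  ]
}}

```text
clock: 3.5
tcp_pos: [0.513, -0.2356, 0.284]
orientation: [0.14, 0.99, -0.0, 0.0]
force: [0.5, 0.6, -0.0]
grip_width: 0.0853
```

{"fn": "arm_command", "kwargs": {
  "deltas": [
    [[-0.058, -0.11, 0, 0], [-0.058, -0.11, 0, 0], [-0.058, -0.11, 0, 0], [-0.058, -0.11, 0, 0], [-0.058, -0.11, 0, 0]]
  ]
}}

```text
clock: 4.0
tcp_pos: [0.4565, -0.3436, 0.2838]
orientation: [0.139, 0.99, 0.0, 0.0]
force: [0.7, -0.2, -0.1]
grip_width: 0.0854
```

Run:
```python
from h import *
s=read_state();print(s["clock"],s["tcp_pos"])
im,C=grab("wrist","w_l.png");np.savez("pics/w_l.npz",E=C[2])
# project rough centres to find crop windows
K,d,_=cam("wrist")
a=[]
for n,P in [("pre",(.433,.362,.1)),("s",(.6,.142,.003)),("m",(.574,-.126,.03)),("l",(.456,-.347,.03))]:
    C=(K,d,np.load(f"pics/w_{n}.npz")["E"]); u,v=w2p(C,P)[0].round().astype(int)
    im=cv2.imread(f"pics/w_{n}.png"); x0=u-80;y0=v-60; print(n,x0,y0)
    a.append(cv2.resize(im[y0:y0+120,x0:x0+160],(400,300),interpolation=cv2.INTER_CUBIC))
cv2.imwrite("pics/crop1.png",np.vstack([np.hstack(a[:2]),np.hstack(a[2:])]))
```

```text
4.0 [ 0.45653937 -0.34359748  0.28380381]
pre 232 167
s 232 151
m 232 156
l 230 155
```

View pics/crop1.png

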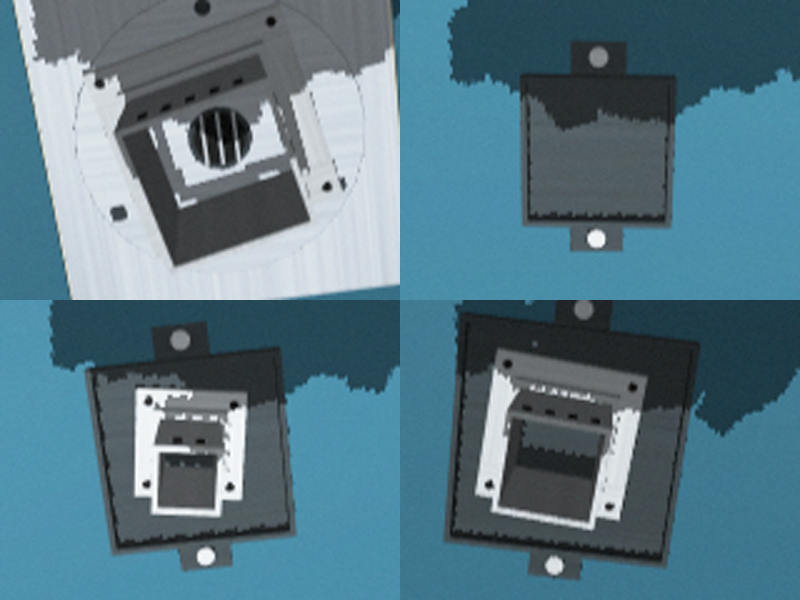

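```bash
cat > m.py <<'E'
from h import *
def quad(n,z,pts,off,C=None,s=2.5):
    W=p2w(C,[(off[0]+x/s,off[1]+y/s) for x,y in pts],z)
    d=np.roll(W,-1,0)-W
    a=[np.degrees(np.arctan2(d[i,1],d[i,0]))-90*0 for i in range(4)]
    a=[(x+45)%90-45 for x in a]
    print(n,"c",W.mean(0).round(4)[:2],"sides mm",(1e3*np.linalg.norm(d[:,:2],axis=1)).round(1),"yaw",np.round(a,1))
E
python3 - <<'E'
from m import *
K,d,_=cam("wrist"); G=lambda n:(K,d,np.load(f"pics/w_{n}.npz")["E"])
quad("large top",.132,[(175,266),(311,220),(268,85),(118,134)],(232,167),G("pre"))
print("outlet",p2w(G("pre"),[(232+219/2.5,167+138/2.5)],.072))
o=(232-160,151)
quad("small rest",.010,[(521,76),(676,76),(669,227),(523,226)],o,G("s"))
o=(232,156-120)
quad("med rest",.010,[(86,369),(279,348),(296,535),(114,554)],o,G("m"))
quad("small top",.063,[(151,515),(221,516),(224,450),(155,450)],o,G("m"))
quad("small fl",.007,[(136,389),(246,392),(241,500),(134,497)],o,G("m"))
o=(230-160,155-120)
quad("large rest",.010,[(460,313),(699,345),(667,567),(445,542)],o,G("l"))
quad("med top",.063,[(491,513),(595,527),(610,420),(508,409)],o,G("l"))
quad("med fl",.007,[(497,350),(647,376),(620,520),(477,495)],o,G("l"))
E
```

```text
large top c [0.4354 0.367 ] sides mm [45.9 45.5 48.2 46.8] yaw [3.8 2.4 2.2 5.2]
outlet [[0.43782227 0.36760391 0.072     ]]
small rest c [0.5996 0.1406] sides mm [60.3 61.5 59.8 61.1] yaw [-16.  -17.4 -16.4 -16.8]
med rest c [ 0.58   -0.1301] sides mm [75.7 77.  75.9 77.2] yaw [-9.9 -9.4 -9.7 -9.6]
small top c [ 0.5773 -0.1309] sides mm [24.3 23.5 23.4 23.2] yaw [-16.9 -18.2 -16.  -20.4]
small fl c [ 0.5766 -0.1311] sides mm [43.7 44.7 44.1 44.6] yaw [-17.6 -17.9 -17.7 -18.4]
large rest c [ 0.4552 -0.3606] sides mm [92.8 92.2 92.7 93.3] yaw [-23.5 -22.6 -22.8 -22.6]
med top c [ 0.4503 -0.3627] sides mm [36.4 38.1 34.3 37.1] yaw [-24.  -23.9 -22.2 -27. ]
med fl c [ 0.4514 -0.3628] sides mm [59.7 60.4 59.7 59.8] yaw [-25.8 -25.9 -26.4 -26. ]
```

Tile corners give sides that match the given sizes (rests 61/77/93 mm, small flange 44 mm, medium flange 60 mm). The large chimney reads a bit small at 46.5 mm, so I'll recheck that one later. The outlet is at (0.438, 0.368). I'm starting with the small nozzle, medium rest to small rest.

{"fn": "arm_command", "kwargs": {
  "deltas": [
    [[0.06, 0.106, 0, -1], [0.06, 0.106, 0, -1], [0.06, 0.106, 0, -1], [0.06, 0.106, 0, -1]]
  ]
}}

```text
clock: 4.45
tcp_pos: [0.5172, -0.2347, 0.2838]
orientation: [0.145, 0.989, 0.0, -0.0]
force: [-0.2, -0.1, -0.2]
grip_width: 0.0852
```

{"fn": "arm_command", "kwargs": {
  "deltas": [
    [[0.0605, 0.1065, 0, -0.7], [0.0605, 0.1065, 0, -0.7], [0.0605, 0.1065, -0.1, -0.7], [0.0605, 0.1065, -0.1, -0.7], [0.0605, 0.1065, -0.1, -0.7]]
  ]
}}

```text
clock: 4.95
tcp_pos: [0.5724, -0.1293, 0.1766]
orientation: [0.153, 0.988, 0.002, -0.007]
force: [-0.9, 0.4, -0.9]
grip_width: 0.0851
```

Run:
```python
from h import *
s=read_state();print(s["clock"],s["tcp_pos"],np.degrees(np.arctan2(*R.from_quat(s["orientation"]).as_matrix()[1::-1,1])),s["force"])
```

```text
4.95 [ 0.57244445 -0.12925896  0.17659584] 72.44116776913881 [-0.9014462   0.38094083 -0.89426654]
```

{"fn": "arm_command", "kwargs": {
  "deltas": [
    [[0, 0, 0, 0], [0, 0, 0, 0], [0, 0, 0, 0]]
  ]
}}

```text
clock: 5.25
tcp_pos: [0.5774, -0.134, 0.1872]
orientation: [0.155, 0.988, -0.001, 0.003]
force: [0.2, -0.1, -0.1]
grip_width: 0.0853
```

{"fn": "arm_command", "kwargs": {
  "deltas": [
    [[0, 0.002, -0.03, 0], [0, 0.002, -0.06, 0], [0, 0.002, -0.075, 0], [0, 0.002, -0.088, 0], [0, 0.002, -0.088, 0]]
  ]
}}

```text
clock: 5.75
tcp_pos: [0.5756, -0.1309, 0.0952]
orientation: [0.154, 0.988, 0.0, -0.001]
force: [0.8, 0.6, 0.5]
grip_width: 0.0852
```

{"fn": "arm_command", "kwargs": {
  "deltas": [
    [[0, 0, 0, 0], [0, 0, 0, 0], [0, 0, 0, 0], [0, 0, 0, 0], [0, 0, 0, 0]]
  ],
  "hand": 0
}}

```text
clock: 6.25
tcp_pos: [0.5765, -0.1309, 0.0967]
orientation: [0.154, 0.988, -0.0, 0.001]
force: [1.9, 1.0, 7.0]
grip_width: 0.0237
```

{"fn": "arm_command", "kwargs": {
  "deltas": [
    [[0, 0, 0, 0], [0, 0, 0, 0], [0, 0, 0, 0], [0, 0, 0, 0], [0, 0, 0, 0]]
  ]
}}

```text
clock: 6.75
tcp_pos: [0.5766, -0.1309, 0.0967]
orientation: [0.154, 0.988, -0.0, 0.001]
force: [-1.1, 1.7, 5.5]
grip_width: 0.0237
```

Run:
```python
from h import *
s=read_state();print(s["clock"],s["tcp_pos"],s["grip_width"],s["force"])
im,C=grab("wrist","g1.png")
```

```text
6.75 [ 0.57655426 -0.13094005  0.09669985] 0.023651610425295483 [-1.12855527  1.65168718  5.5284561 ]
```

View pics/g1.png

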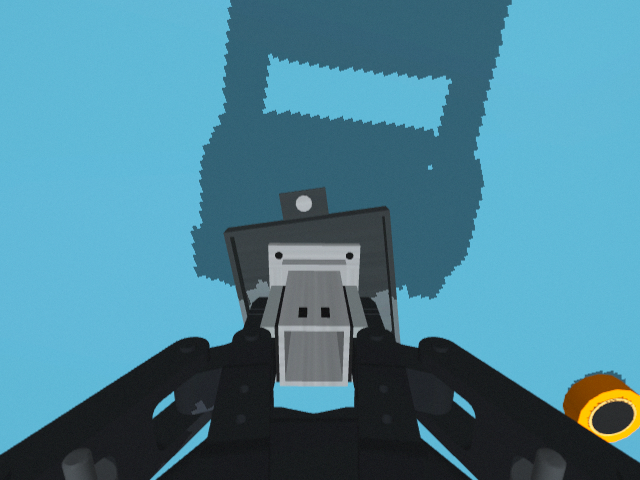

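{"fn": "arm_command", "kwargs": {
  "deltas": [
    [[0, 0, 0.03, 0], [0, 0, 0.06, 0], [0.002, 0.02, 0.06, 0], [0.005, 0.06, 0.06, 0], [0.009, 0.105, 0.06, 0.5]]
  ]
}}

```text
clock: 7.3
tcp_pos: [0.5846, -0.0254, 0.1555]
orientation: [0.151, 0.989, -0.0, -0.0]
force: [-0.1, 0.1, -1.0]
grip_width: 0.0232
```

{"fn": "arm_command", "kwargs": {
  "deltas": [
    [[0.004, 0.045, 0, 0.5], [0.008, 0.09, 0, 0.5], [0.011, 0.13, 0, 0.5], [0.014, 0.16, 0, 0.5], [0.014, 0.1665, 0, 0.5]]
  ]
}}

```text
clock: 7.8
tcp_pos: [0.5982, 0.1437, 0.155]
orientation: [0.144, 0.99, 0.0, -0.001]
force: [1.3, -0.3, -1.6]
grip_width: 0.0236
```

{"fn": "arm_command", "kwargs": {
  "deltas": [
    [[0, 0, 0, 0], [0, 0, 0, 0], [0, 0, 0, 0]]
  ]
}}

```text
clock: 8.1
tcp_pos: [0.5989, 0.1394, 0.1556]
orientation: [0.146, 0.989, -0.0, -0.0]
force: [-0.3, -0.0, -1.2]
grip_width: 0.0234
```

Run:
```python
from h import *
s=read_state();print(s["clock"],s["tcp_pos"],s["grip_width"],np.degrees(np.arctan2(*R.from_quat(s["orientation"]).as_matrix()[1::-1,1])),s["force"])
im,C=grab("wrist","g2.png")
```

```text
8.1 [0.59892809 0.13939776 0.15562237] 0.023435448308736975 73.17349040111016 [-0.28556227 -0.03515905 -1.20977864]
```

View pics/g2.png

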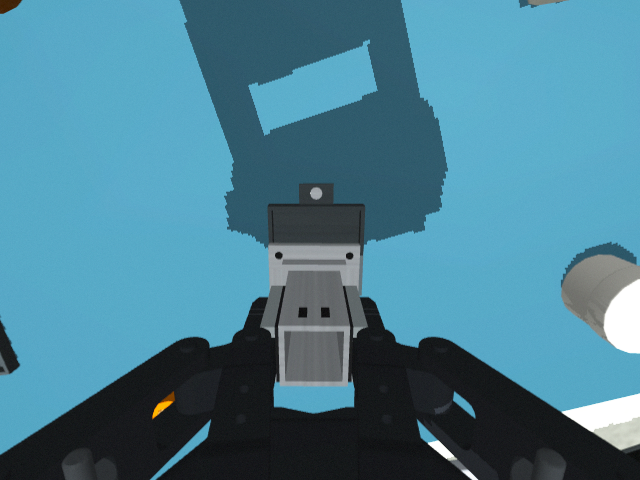

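The nozzle sits square over the small rest. Lowering and releasing.

{"fn": "arm_command", "kwargs": {
  "deltas": [
    [[0.001, 0.001, -0.02, 0], [0.001, 0.001, -0.04, 0], [0.001, 0.001, -0.05, 0], [0.001, 0.001, -0.056, 0], [0.001, 0.001, -0.058, 0]]
  ]
}}

```text
clock: 8.65
tcp_pos: [0.5999, 0.1413, 0.0975]
orientation: [0.146, 0.989, -0.0, -0.0]
force: [-0.5, 0.0, -0.5]
grip_width: 0.0235
```

{"fn": "arm_command", "kwargs": {
  "deltas": [
    [[0, 0, -0.001, 0], [0, 0, -0.0015, 0], [0, 0, -0.002, 0], [0, 0, -0.0025, 0], [0, 0, -0.0025, 0]]
  ]
}}

```text
clock: 9.15
tcp_pos: [0.6005, 0.1418, 0.0967]
orientation: [0.145, 0.989, 0.0, 0.0]
force: [-3.1, 0.2, 4.8]
grip_width: 0.0233
```

{"fn": "arm_command", "kwargs": {
  "deltas": [
    [[0, 0, 0, 0], [0, 0, 0, 0], [0, 0, 0, 0], [0, 0, 0, 0], [0, 0, 0, 0]]
  ],
  "hand": 1
}}

```text
clock: 9.65
tcp_pos: [0.6, 0.1417, 0.0953]
orientation: [0.145, 0.989, -0.0, -0.0]
force: [-0.3, 0.2, -0.6]
grip_width: 0.0854
```

{"fn": "arm_command", "kwargs": {
  "deltas": [
    [[0, 0, 0.02, 0], [0, 0, 0.06, 0], [0, 0, 0.1, 0], [-0.01, -0.04, 0.1, 0], [-0.02, -0.08, 0.1, 0]]
  ]
}}

```text
clock: 10.15
tcp_pos: [0.5807, 0.0615, 0.1976]
orientation: [0.144, 0.99, 0.0, 0.002]
force: [0.7, -0.4, -0.2]
grip_width: 0.0854
```

Run:
```python
from h import *
s=read_state();print(s["clock"],s["tcp_pos"],s["grip_width"],s["force"])
im,C=grab("wrist","g3.png")
```

```text
10.15 [0.58074174 0.0614858  0.19757307] 0.08544832364775032 [ 0.74903813 -0.3906499  -0.22772705]
```

{"fn": "arm_command", "kwargs": {
  "deltas": [
    [[-0.013, -0.045, 0, -4], [-0.026, -0.09, 0, -4], [-0.039, -0.135, 0, -4], [-0.052, -0.18, 0, -4], [-0.065, -0.212, 0, -4]]
  ]
}}

```text
clock: 10.7
tcp_pos: [0.5143, -0.1527, 0.1956]
orientation: [0.181, 0.984, -0.0, 0.0]
force: [0.9, 0.1, -0.5]
grip_width: 0.0855
```

{"fn": "arm_command", "kwargs": {
  "deltas": [
    [[-0.013, -0.045, 0, -5], [-0.026, -0.09, 0, -5], [-0.039, -0.135, 0, -5], [-0.052, -0.18, 0, -5], [-0.065, -0.212, 0, -5]]
  ]
}}

```text
clock: 11.2
tcp_pos: [0.4491, -0.3649, 0.1956]
orientation: [0.223, 0.975, -0.0, 0.0]
force: [-0.2, 0.5, -0.3]
grip_width: 0.0855
```

{"fn": "arm_command", "kwargs": {
  "deltas": [
    [[0, 0, 0, 0], [0, 0, 0, 0], [0, 0, 0, 0]]
  ]
}}

```text
clock: 11.5
tcp_pos: [0.4502, -0.3613, 0.1951]
orientation: [0.222, 0.975, 0.0, -0.0]
force: [0.2, 0.1, -0.3]
grip_width: 0.0856
```

Run:
```python
from h import *
s=read_state();print(s["clock"],s["tcp_pos"],s["grip_width"],np.degrees(np.arctan2(*R.from_quat(s["orientation"]).as_matrix()[1::-1,1])),s["force"])
im,C=grab("wrist","g4.png")
a=cv2.imread("pics/g3.png"); cv2.imwrite("pics/c34.png",cv2.resize(np.hstack([a,im]),(800,300),interpolation=cv2.INTER_AREA))
```

```text
11.5 [ 0.4502013  -0.36128326  0.19508229] 0.08564246695827463 64.31785633328757 [ 0.19707723  0.13105166 -0.33367471]
```

View pics/c34.png

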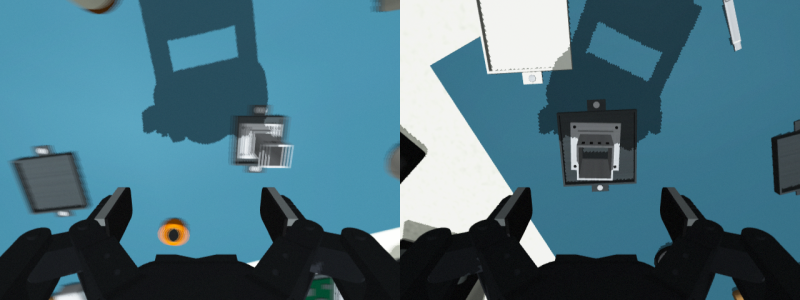

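The small nozzle stands in the small rest, and the gripper is square over the medium nozzle. Descending and gripping.

{"fn": "arm_command", "kwargs": {
  "deltas": [
    [[0, -0.001, -0.04, 0], [0, -0.001, -0.07, 0], [0, -0.001, -0.09, 0], [0, -0.001, -0.0985, 0], [0, -0.001, -0.0985, 0]]
  ]
}}

```text
clock: 12.05
tcp_pos: [0.45, -0.3619, 0.0959]
orientation: [0.222, 0.975, 0.001, -0.001]
force: [0.2, 1.2, 0.1]
grip_width: 0.0854
```

{"fn": "arm_command", "kwargs": {
  "deltas": [
    [[0, 0, 0, 0], [0, 0, 0, 0], [0, 0, 0, 0], [0, 0, 0, 0], [0, 0, 0, 0]]
  ],
  "hand": 0
}}

```text
clock: 12.55
tcp_pos: [0.4506, -0.364, 0.0982]
orientation: [0.223, 0.975, -0.001, 0.001]
force: [0.9, 0.4, 4.8]
grip_width: 0.0356
```

{"fn": "arm_command", "kwargs": {
  "deltas": [
    [[0, 0, 0, 0], [0, 0, 0, 0], [0, 0, 0, 0]]
  ]
}}

```text
clock: 12.85
tcp_pos: [0.4506, -0.364, 0.0982]
orientation: [0.223, 0.975, -0.001, 0.001]
force: [-0.3, 0.1, 6.1]
grip_width: 0.0353
```

Run:
```python
from h import *
s=read_state();print(s["clock"],s["tcp_pos"],s["grip_width"],np.degrees(np.arctan2(*R.from_quat(s["orientation"]).as_matrix()[1::-1,1])),s["force"])
```

```text
12.85 [ 0.45060452 -0.36395818  0.09817753] 0.03525314917593904 64.26745462027088 [-0.28829435  0.05730069  6.05249606]
```

{"fn": "arm_command", "kwargs": {
  "deltas": [
    [[0, 0, 0.03, 0], [0, 0, 0.06, 0], [0.01, 0.018, 0.06, 3], [0.03, 0.054, 0.06, 6], [0.05, 0.09, 0.06, 8]]
  ]
}}

```text
clock: 13.35
tcp_pos: [0.4998, -0.2724, 0.1566]
orientation: [0.154, 0.988, 0.0, -0.0]
force: [0.6, -0.2, -1.8]
grip_width: 0.0354
```

{"fn": "arm_command", "kwargs": {
  "deltas": [
    [[0.02, 0.036, 0, 2], [0.04, 0.072, 0, 4], [0.06, 0.108, 0, 6], [0.075, 0.135, 0, 8], [0.0795, 0.144, 0, 8]]
  ]
}}

```text
clock: 13.85
tcp_pos: [0.5798, -0.1265, 0.1561]
orientation: [0.083, 0.997, 0.0, -0.001]
force: [-0.2, -0.4, -1.4]
grip_width: 0.0351
```

{"fn": "arm_command", "kwargs": {
  "deltas": [
    [[0, 0, 0, 0], [0, 0, 0, 0], [0, 0, 0, 0]]
  ]
}}

```text
clock: 14.15
tcp_pos: [0.5789, -0.1305, 0.1567]
orientation: [0.086, 0.996, -0.0, -0.0]
force: [0.3, -0.2, -2.5]
grip_width: 0.0353
```

Run:
```python
from h import *
s=read_state();print(s["clock"],s["tcp_pos"],s["grip_width"],np.degrees(np.arctan2(*R.from_quat(s["orientation"]).as_matrix()[1::-1,1])),s["force"])
im,C=grab("wrist","g5.png")
```

```text
14.15 [ 0.57890176 -0.13047483  0.15668613] 0.03533607774980675 80.1614363735393 [ 0.29484234 -0.23673782 -2.4589405 ]
```

View pics/g5.png

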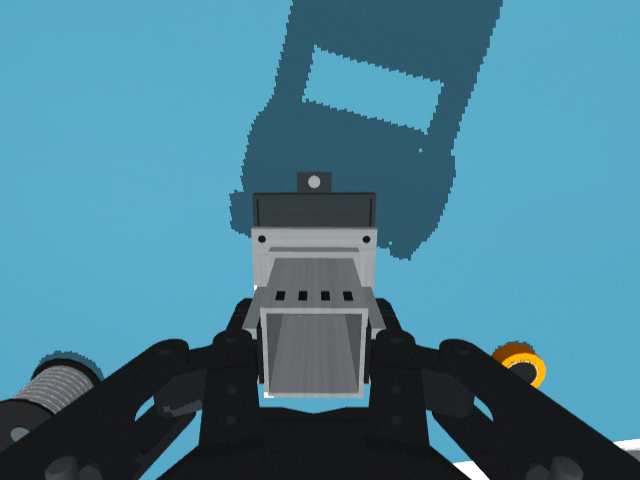

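The medium nozzle is lined up over the medium rest. Lowering to contact.

{"fn": "arm_command", "kwargs": {
  "deltas": [
    [[0.001, 0, -0.02, 0], [0.001, 0, -0.04, 0], [0.001, 0, -0.05, 0], [0.001, 0, -0.055, 0], [0.001, 0, -0.0575, 0]]
  ]
}}

```text
clock: 14.7
tcp_pos: [0.5805, -0.1297, 0.0993]
orientation: [0.085, 0.996, -0.0, -0.0]
force: [-0.7, -0.5, -2.1]
grip_width: 0.0354
```

{"fn": "arm_command", "kwargs": {
  "deltas": [
    [[0, 0, -0.001, 0], [0, 0, -0.0015, 0], [0, 0, -0.002, 0], [0, 0, -0.0025, 0], [0, 0, -0.003, 0]]
  ]
}}

```text
clock: 15.2
tcp_pos: [0.581, -0.1295, 0.0982]
orientation: [0.085, 0.996, -0.0, 0.0]
force: [-6.0, 1.8, 11.1]
grip_width: 0.0351
```

{"fn": "arm_command", "kwargs": {
  "deltas": [
    [[0, 0, 0, 0], [0, 0, 0, 0], [0, 0, 0, 0], [0, 0, 0, 0], [0, 0, 0, 0]]
  ],
  "hand": 1
}}

```text
clock: 15.7
tcp_pos: [0.5805, -0.1292, 0.0963]
orientation: [0.085, 0.996, 0.0, -0.0]
force: [0.1, 0.0, 0.6]
grip_width: 0.0855
```

{"fn": "arm_command", "kwargs": {
  "deltas": [
    [[0, 0, 0.03, 0], [0, 0, 0.08, 0], [0, 0, 0.13, 0], [0, 0, 0.17, 0], [0, 0, 0.17, 0]]
  ]
}}

```text
clock: 16.2
tcp_pos: [0.5834, -0.1304, 0.2743]
orientation: [0.085, 0.996, -0.002, 0.007]
force: [0.8, -0.7, -0.6]
grip_width: 0.0853
```

Run:
```python
from h import *
s=read_state();print(s["clock"],s["tcp_pos"],s["grip_width"],s["force"])
im,C=grab("wrist","g6.png")
```

```text
16.2 [ 0.58339795 -0.13041748  0.27432258] 0.08528747952861247 [ 0.76327547 -0.69219977 -0.6190164 ]
```

{"fn": "arm_command", "kwargs": {
  "deltas": [
    [[-0.013, 0.045, 0, 2], [-0.026, 0.09, 0, 4], [-0.039, 0.135, 0, 6], [-0.052, 0.18, 0, 6], [-0.065, 0.225, 0, 6]]
  ]
}}

```text
clock: 16.75
tcp_pos: [0.5139, 0.0973, 0.2644]
orientation: [0.033, 0.999, 0.0, -0.002]
force: [-0.5, 0.1, -0.6]
grip_width: 0.0853
```

{"fn": "arm_command", "kwargs": {
  "deltas": [
    [[-0.013, 0.045, 0, 2], [-0.026, 0.09, 0, 4], [-0.039, 0.135, 0, 6], [-0.052, 0.18, 0, 7], [-0.065, 0.225, 0, 7]]
  ]
}}

```text
clock: 17.25
tcp_pos: [0.4489, 0.3222, 0.2644]
orientation: [-0.029, 1.0, -0.001, -0.001]
force: [0.5, -0.9, -0.1]
grip_width: 0.0854
```

{"fn": "arm_command", "kwargs": {
  "deltas": [
    [[-0.015, 0.045, 0, 0], [-0.015, 0.045, 0, 0], [-0.015, 0.045, 0, 0], [-0.015, 0.045, 0, 0], [-0.015, 0.045, 0, 0]]
  ]
}}

```text
clock: 17.75
tcp_pos: [0.4359, 0.3646, 0.2658]
orientation: [-0.028, 1.0, -0.0, -0.0]
force: [-0.1, -0.7, 0.3]
grip_width: 0.0857
```

Run:
```python
from h import *
s=read_state();print(s["clock"],s["tcp_pos"],s["grip_width"],np.degrees(np.arctan2(*R.from_quat(s["orientation"]).as_matrix()[1::-1,1])),s["force"])
im,C=grab("wrist","g7.png");np.savez("pics/g7.npz",E=C[2])
a=cv2.imread("pics/g6.png")[90:390,120:520]; b=cv2.resize(im[150:350,220:420],(600,600),interpolation=cv2.INTER_CUBIC)
cv2.imwrite("pics/c67.png",np.hstack([b,cv2.copyMakeBorder(cv2.resize(a,(200,150),interpolation=cv2.INTER_AREA),0,450,0,0,0)]))
```

```text
17.75 [0.43589666 0.36455281 0.2657706 ] 0.08566901082374875 93.1584981482887 [-0.06808109 -0.69278074  0.32489824]
```

View pics/c67.png

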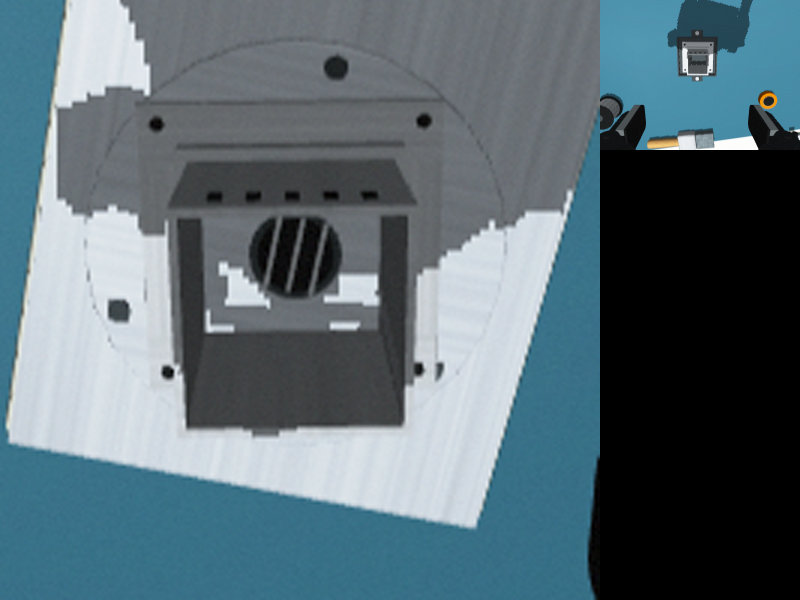

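Run:
```python
from m import *
K,d,_=cam("wrist"); C=(K,d,np.load("pics/g7.npz")["E"]);o=(220,150)
quad("top",.132,[(166,206),(416,206),(411,436),(180,436)],o,C,3)
quad("holes",.076,[(156,124),(424,121),(418,369),(168,372)],o,C,3)
print("outlet",p2w(C,[(220+295/3,150+256/3)],.072), "seat circle c", [p2w(C,[(220+x/3,150+y/3)],.072)[0].round(4) for x,y in[(85,230),(506,230)]])
```

```text
top c [0.436  0.3667] sides mm [49.7 50.2 49.1 50.2] yaw [3.1 4.  3.1 4.7]
holes c [0.436  0.3668] sides mm [66.4 66.  66.4 66.1] yaw [3.8 3.9 3.9 3.9]
outlet [[0.43845041 0.36790152 0.072     ]] seat circle c [array([0.4344, 0.3132, 0.072 ]), array([0.4285, 0.422 , 0.072 ])]
```

{"fn": "arm_command", "kwargs": {
  "deltas": [
    [[0, 0.002, -0.03, 0.5], [0, 0.002, -0.06, 0.5], [0, 0.002, -0.08, 0.5], [0, 0.002, -0.095, 0.5], [0, 0.002, -0.099, 0.5]]
  ]
}}

```text
clock: 18.3
tcp_pos: [0.4351, 0.3667, 0.1656]
orientation: [-0.032, 0.999, -0.001, -0.001]
force: [-0.2, -0.4, -0.3]
grip_width: 0.0854
```

{"fn": "arm_command", "kwargs": {
  "deltas": [
    [[0, 0, 0, 0], [0, 0, 0, 0], [0, 0, 0, 0], [0, 0, 0, 0], [0, 0, 0, 0]]
  ],
  "hand": 0
}}

```text
clock: 18.8
tcp_pos: [0.4365, 0.3682, 0.1691]
orientation: [-0.033, 0.999, 0.001, 0.001]
force: [-0.3, 0.5, 5.6]
grip_width: 0.0497
```

{"fn": "arm_command", "kwargs": {
  "deltas": [
    [[0, 0, 0, 0], [0, 0, 0, 0], [0, 0, 0, 0]]
  ]
}}

```text
clock: 19.1
tcp_pos: [0.4365, 0.3682, 0.1691]
orientation: [-0.033, 0.999, 0.001, 0.001]
force: [0.6, -0.1, 6.8]
grip_width: 0.0494
```

Run:
```python
from h import *
s=read_state();print(s["clock"],s["tcp_pos"],s["grip_width"],np.degrees(np.arctan2(*R.from_quat(s["orientation"]).as_matrix()[1::-1,1])),s["force"])
```

```text
19.1 [0.43645597 0.36821239 0.1690907 ] 0.04936959347527887 93.77470255333931 [ 0.58131345 -0.12912518  6.84275135]
```

{"fn": "arm_command", "kwargs": {
  "deltas": [
    [[0, 0, 0.03, 0], [0, 0, 0.065, 0], [0.004, -0.02, 0.067, 0], [0.0135, -0.06, 0.067, -2], [0.0225, -0.105, 0.067, -4]]
  ]
}}

```text
clock: 19.6
tcp_pos: [0.4574, 0.2622, 0.234]
orientation: [0.001, 1.0, -0.0, -0.0]
force: [1.5, -0.6, -2.7]
grip_width: 0.0494
```

{"fn": "arm_command", "kwargs": {
  "deltas": [
    [[0.0095, -0.045, 0, -2], [0.019, -0.09, 0, -4], [0.0285, -0.135, 0, -6], [0.038, -0.18, 0, -8], [0.0475, -0.225, 0, -10]]
  ]
}}

```text
clock: 20.1
tcp_pos: [0.5049, 0.0361, 0.2337]
orientation: [0.09, 0.996, 0.0, -0.001]
force: [1.0, -0.4, -2.3]
grip_width: 0.0492
```

{"fn": "arm_command", "kwargs": {
  "deltas": [
    [[-0.005, -0.045, 0, -2], [-0.012, -0.09, 0, -4], [-0.019, -0.135, 0, -6], [-0.026, -0.18, 0, -8], [-0.033, -0.225, 0, -10]]
  ]
}}

```text
clock: 20.6
tcp_pos: [0.4714, -0.1886, 0.2337]
orientation: [0.176, 0.984, 0.0, -0.001]
force: [0.2, 0.4, -3.2]
grip_width: 0.0497
```

Run:
```python
from h import *
s=read_state();print(s["clock"],s["tcp_pos"],s["grip_width"],np.degrees(np.arctan2(*R.from_quat(s["orientation"]).as_matrix()[1::-1,1])),s["force"])
```

```text
20.6 [ 0.47140072 -0.18855442  0.23367343] 0.049688084166293736 69.68383965940349 [ 0.19723391  0.39496635 -3.22642907]
```

{"fn": "arm_command", "kwargs": {
  "deltas": [
    [[-0.005, -0.045, 0, -1], [-0.01, -0.09, 0, -2], [-0.014, -0.135, 0, -2.6], [-0.016, -0.16, -0.03, -2.6], [-0.016, -0.17, -0.06, -2.6]]
  ]
}}

```text
clock: 21.1
tcp_pos: [0.4561, -0.3602, 0.1742]
orientation: [0.199, 0.98, -0.001, 0.001]
force: [0.9, 0.1, -3.0]
grip_width: 0.0493
```

{"fn": "arm_command", "kwargs": {
  "deltas": [
    [[0, 0, -0.01, 0], [0, 0, -0.01, 0], [0, 0, -0.01, 0], [0, 0, -0.01, 0]]
  ]
}}

```text
clock: 21.5
tcp_pos: [0.4574, -0.3571, 0.1661]
orientation: [0.197, 0.98, -0.001, 0.001]
force: [0.8, -0.0, -2.6]
grip_width: 0.0492
```

Run:
```python
from h import *
s=read_state();print(s["clock"],s["tcp_pos"],s["grip_width"],np.degrees(np.arctan2(*R.from_quat(s["orientation"]).as_matrix()[1::-1,1])),s["force"])
im,C=grab("wrist","g8.png")
```

```text
21.5 [ 0.45737794 -0.3571364   0.16614621] 0.04916380278003057 67.23497337224659 [ 0.77335954 -0.0044192  -2.62788105]
```

View pics/g8.png

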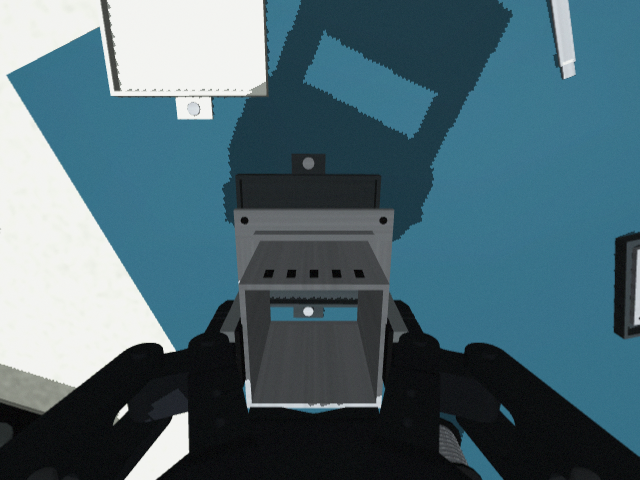

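The nozzle sits about 4 mm to the right of the ear line, which matches the state reading. I'll correct that and lower.

{"fn": "arm_command", "kwargs": {
  "deltas": [
    [[-0.002, -0.0035, 0, 0], [-0.002, -0.0035, -0.02, 0], [-0.002, -0.0035, -0.04, 0], [-0.002, -0.0035, -0.045, 0], [-0.002, -0.0035, -0.045, 0]]
  ]
}}

```text
clock: 22.05
tcp_pos: [0.4542, -0.3605, 0.119]
orientation: [0.198, 0.98, 0.0, -0.001]
force: [0.3, 0.2, -2.3]
grip_width: 0.049
```

Run:
```python
from h import *
s=read_state();print(s["clock"],s["tcp_pos"],s["force"])
```

```text
22.05 [ 0.4542357  -0.36046871  0.11900042] [ 0.32837595  0.15273725 -2.32512931]
```

{"fn": "arm_command", "kwargs": {
  "deltas": [
    [[0.001, 0, -0.006, 0], [0.001, 0, -0.012, 0], [0.001, 0, -0.016, 0], [0.001, 0, -0.017, 0], [0.001, 0, -0.017, 0]]
  ]
}}

```text
clock: 22.55
tcp_pos: [0.4555, -0.3607, 0.1022]
orientation: [0.198, 0.98, 0.0, -0.0]
force: [-0.1, -0.4, -3.0]
grip_width: 0.0494
```

{"fn": "arm_command", "kwargs": {
  "deltas": [
    [[0, 0, -0.001, 0], [0, 0, -0.002, 0], [0, 0, -0.003, 0], [0, 0, -0.0035, 0], [0, 0, -0.0035, 0]]
  ]
}}

```text
clock: 23.05
tcp_pos: [0.4556, -0.3609, 0.1001]
orientation: [0.198, 0.98, 0.0, -0.0]
force: [-3.5, 3.0, 7.1]
grip_width: 0.0494
```

{"fn": "arm_command", "kwargs": {
  "deltas": [
    [[0, 0, 0, 0], [0, 0, 0, 0], [0, 0, 0, 0], [0, 0, 0, 0], [0, 0, 0, 0]]
  ],
  "hand": 1
}}

```text
clock: 23.55
tcp_pos: [0.4555, -0.3608, 0.0988]
orientation: [0.198, 0.98, -0.0, -0.0]
force: [0.0, 0.8, 0.5]
grip_width: 0.0852
```

{"fn": "arm_command", "kwargs": {
  "deltas": [
    [[0, 0, 0.03, 0], [0, 0, 0.07, 0], [0, 0, 0.11, 0], [0, 0, 0.13, 0], [0, 0, 0.13, 0]]
  ]
}}

```text
clock: 24.05
tcp_pos: [0.4568, -0.3622, 0.2331]
orientation: [0.198, 0.98, -0.002, 0.003]
force: [-0.4, 1.2, 0.4]
grip_width: 0.0857
```

Run:
```python
from h import *
s=read_state();print(s["clock"],s["tcp_pos"],s["grip_width"],s["force"])
im,C=grab("wrist","g9.png");np.savez("pics/g9.npz",E=C[2])
```

```text
24.05 [ 0.45682417 -0.36222795  0.23312301] 0.08570819836808521 [-0.37893627  1.20285933  0.44748941]
```

{"fn": "arm_command", "kwargs": {
  "deltas": [
    [[0.013, 0.045, 0, 1], [0.026, 0.09, 0, 2], [0.039, 0.135, 0, 3], [0.052, 0.18, 0, 3], [0.065, 0.225, 0, 3]]
  ]
}}

```text
clock: 24.6
tcp_pos: [0.5197, -0.1335, 0.2266]
orientation: [0.172, 0.985, 0.001, -0.002]
force: [-0.3, 0.1, 0.3]
grip_width: 0.0851
```

{"fn": "arm_command", "kwargs": {
  "deltas": [
    [[0.013, 0.045, 0, 1], [0.026, 0.09, 0, 2], [0.039, 0.135, 0, 3], [0.052, 0.18, 0, 3], [0.065, 0.225, 0, 3]]
  ]
}}

```text
clock: 25.1
tcp_pos: [0.5847, 0.0912, 0.2264]
orientation: [0.146, 0.989, -0.0, -0.002]
force: [1.4, -1.2, 0.1]
grip_width: 0.0856
```

{"fn": "arm_command", "kwargs": {
  "deltas": [
    [[0.014, 0.045, 0, 0], [0.0145, 0.0525, 0, 0], [0.0145, 0.0525, 0, 0], [0.0145, 0.0525, 0, 0], [0.0145, 0.0525, 0, 0]]
  ]
}}

```text
clock: 25.6
tcp_pos: [0.5996, 0.1403, 0.2281]
orientation: [0.147, 0.989, -0.0, -0.001]
force: [0.8, -0.7, 0.2]
grip_width: 0.0854
```

Run:
```python
from h import *
s=read_state();print(s["clock"],s["tcp_pos"],s["grip_width"],np.degrees(np.arctan2(*R.from_quat(s["orientation"]).as_matrix()[1::-1,1])),s["force"])
im,C=grab("wrist","g10.png");np.savez("pics/g10.npz",E=C[2])
a=cv2.imread("pics/g9.png")[120:420,120:520]; b=im[120:420,120:520]
cv2.imwrite("pics/c910.png",np.hstack([a,b]))
```

```text
25.6 [0.59959458 0.14029437 0.22809698] 0.08541950060106976 73.06207093682625 [ 0.81570091 -0.73665517  0.19939016]
```

View pics/c910.png

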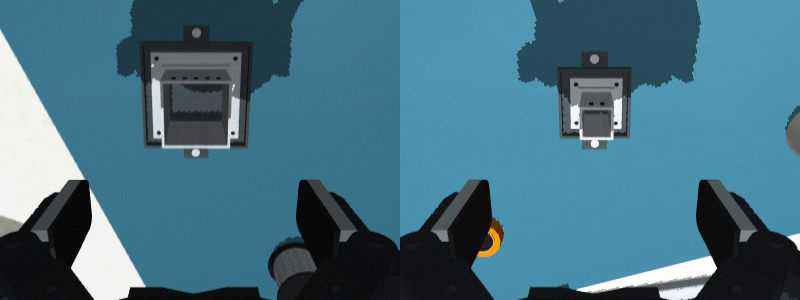

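The large nozzle is seated and centred in its rest, and the small one is in place for the last transfer.

{"fn": "arm_command", "kwargs": {
  "deltas": [
    [[0, 0.001, -0.04, 0], [0, 0.001, -0.08, 0], [0, 0.001, -0.11, 0], [0, 0.001, -0.125, 0], [0, 0.001, -0.13, 0]]
  ]
}}

```text
clock: 26.15
tcp_pos: [0.5991, 0.1419, 0.0972]
orientation: [0.147, 0.989, -0.0, -0.001]
force: [-0.1, 0.8, 0.2]
grip_width: 0.0851
```

{"fn": "arm_command", "kwargs": {
  "deltas": [
    [[0, 0, 0, 0], [0, 0, 0, 0], [0, 0, 0, 0], [0, 0, 0, 0], [0, 0, 0, 0]]
  ],
  "hand": 0
}}

```text
clock: 26.65
tcp_pos: [0.6009, 0.1428, 0.1003]
orientation: [0.146, 0.989, 0.0, 0.001]
force: [-0.2, -0.4, 3.7]
grip_width: 0.0232
```

{"fn": "arm_command", "kwargs": {
  "deltas": [
    [[0, 0, 0, 0], [0, 0, 0, 0], [0, 0, 0, 0]]
  ]
}}

```text
clock: 26.95
tcp_pos: [0.6009, 0.1428, 0.1003]
orientation: [0.146, 0.989, 0.0, 0.001]
force: [-0.1, 0.6, 5.1]
grip_width: 0.0234
```

Run:
```python
from h import *
s=read_state();print(s["clock"],s["tcp_pos"],s["grip_width"],np.degrees(np.arctan2(*R.from_quat(s["orientation"]).as_matrix()[1::-1,1])),s["force"])
```

```text
26.95 [0.60092418 0.14283943 0.10027972] 0.02336810755792765 73.17318738438496 [-0.08020527  0.61512799  5.05019581]
```

{"fn": "arm_command", "kwargs": {
  "deltas": [
    [[0, 0, 0.04, 0], [0, 0, 0.08, 0], [0, 0, 0.12, 0], [-0.02, 0.028, 0.12, 0], [-0.045, 0.062, 0.12, 0]]
  ]
}}

```text
clock: 27.45
tcp_pos: [0.5558, 0.2046, 0.2207]
orientation: [0.148, 0.989, 0.001, 0.002]
force: [0.3, 0.0, -0.8]
grip_width: 0.0234
```

{"fn": "arm_command", "kwargs": {
  "deltas": [
    [[-0.026, 0.036, 0, 0], [-0.052, 0.072, 0, 0], [-0.078, 0.108, 0, 0], [-0.1, 0.138, 0, 0], [-0.118, 0.163, 0, 0]]
  ]
}}

```text
clock: 27.95
tcp_pos: [0.435, 0.369, 0.2183]
orientation: [0.146, 0.989, -0.0, -0.001]
force: [0.1, 0.2, -1.0]
grip_width: 0.0231
```

{"fn": "arm_command", "kwargs": {
  "deltas": [
    [[0, 0, -0.02, 0], [0, 0, -0.02, 0], [0, 0, -0.02, 0], [0, 0, -0.02, 0]]
  ]
}}

```text
clock: 28.35
tcp_pos: [0.4376, 0.3674, 0.1994]
orientation: [0.147, 0.989, 0.0, 0.0]
force: [0.0, 0.0, 0.2]
grip_width: 0.0237
```

Run:
```python
from h import *
s=read_state();print(s["clock"],s["tcp_pos"],s["grip_width"],s["force"])
im,C=grab("wrist","g11.png")
cv2.imwrite("pics/c11.png",im[60:460,100:540])
```

```text
28.35 [0.43761632 0.36736219 0.19942792] 0.023694425875852694 [0.00765748 0.02301076 0.15632197]
```

View pics/c11.png

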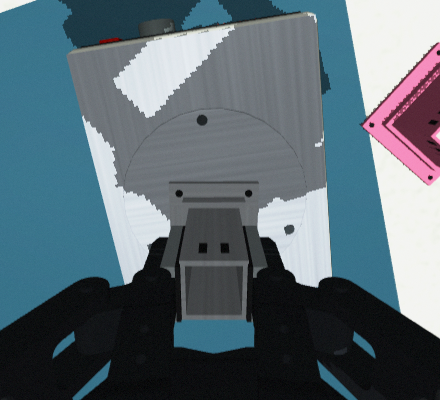

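{"fn": "arm_command", "kwargs": {
  "deltas": [
    [[0, 0, -0.01, 0], [0, 0, -0.02, 0], [0, 0, -0.025, 0], [0, 0, -0.027, 0], [0, 0, -0.027, 0]]
  ]
}}

```text
clock: 28.9
tcp_pos: [0.4368, 0.3676, 0.1713]
orientation: [0.146, 0.989, -0.0, -0.0]
force: [-0.3, 0.7, -1.5]
grip_width: 0.0233
```

{"fn": "arm_command", "kwargs": {
  "deltas": [
    [[0, 0, -0.001, 0], [0, 0, -0.002, 0], [0, 0, -0.003, 0], [0, 0, -0.004, 0], [0, 0, -0.004, 0]]
  ]
}}

```text
clock: 29.4
tcp_pos: [0.4372, 0.3679, 0.1692]
orientation: [0.146, 0.989, -0.0, 0.0]
force: [-2.8, -1.8, 7.5]
grip_width: 0.0233
```

Contact came at the expected height (0.169). I'll release, retreat and check.

{"fn": "arm_command", "kwargs": {
  "deltas": [
    [[0, 0, 0, 0], [0, 0, 0, 0], [0, 0, 0, 0], [0, 0, 0, 0], [0, 0, 0, 0]]
  ],
  "hand": 1
}}

```text
clock: 29.9
tcp_pos: [0.437, 0.3677, 0.1678]
orientation: [0.146, 0.989, -0.0, -0.0]
force: [0.1, 0.1, 0.6]
grip_width: 0.0854
```

{"fn": "arm_command", "kwargs": {
  "deltas": [
    [[0, 0, 0.02, 0], [0, 0, 0.06, 0], [0, 0, 0.1, 0], [0, 0, 0.12, 0], [0, 0, 0.12, 0]]
  ]
}}

```text
clock: 30.4
tcp_pos: [0.4385, 0.3686, 0.2922]
orientation: [0.146, 0.989, 0.002, 0.003]
force: [0.5, 0.6, 0.3]
grip_width: 0.0853
```

{"fn": "arm_command", "kwargs": {
  "deltas": [
    [[0, 0, 0, 0], [0, 0, 0, 0], [0, 0, 0, 0]]
  ]
}}

```text
clock: 30.7
tcp_pos: [0.4364, 0.3674, 0.2859]
orientation: [0.146, 0.989, -0.001, -0.001]
force: [-0.3, -0.2, 0.7]
grip_width: 0.0859
```

Run:
```python
from h import *
s=read_state();print(s["clock"],s["tcp_pos"],s["grip_width"],s["force"])
im,C=grab("wrist","g12.png");np.savez("pics/g12.npz",E=C[2]); sc,_=grab("scene","s12.png")
b=cv2.resize(im[140:340,220:420],(400,400),interpolation=cv2.INTER_CUBIC)
c=cv2.resize(sc[150:350,70:470],(400,200),interpolation=cv2.INTER_CUBIC)
cv2.imwrite("pics/c12.png",np.hstack([b,cv2.copyMakeBorder(c,0,200,0,0,0)]))
```

```text
30.7 [0.43636146 0.36735464 0.28588672] 0.08587293163096398 [-0.33011368 -0.24750438  0.66425885]
```

View pics/c12.png

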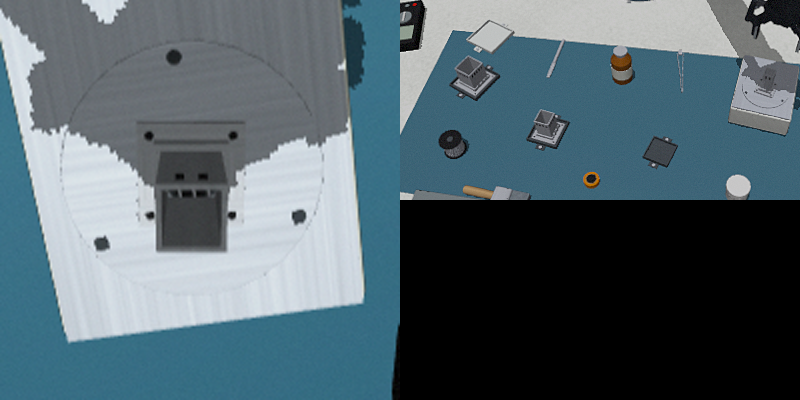

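Run:
```python
from m import *
K,d,_=cam("wrist"); C=(K,d,np.load("pics/g12.npz")["E"])
quad("holes",.076,[(149,135),(233,135),(231,215),(151,215)],(220,140),C,2)
W=p2w(C,[(220+x/2,140+y/2) for x,y in [(174,57),(299,216),(101,243)]],.072)[:,:2]
print("screw dist to outlet",np.linalg.norm(W-[.4382,.3678],axis=1),"circle centre",cv2.minEnclosingCircle(W.astype(np.float32)))
C=(K,d,np.load("pics/g9.npz")["E"])
quad("large holes",.007,[(156,58),(237,58),(235,133),(158,133)],(120,120),C,1)
quad("large rest",.010,[(140,42),(253,42),(248,147),(145,147)],(120,120),C,1)
sign_off(); print(read_state()["clock"])
```

```text
holes c [0.4373 0.3677] sides mm [34.1 34.1 33.6 34.1] yaw [-16.9 -17.2 -16.8 -16.4]
screw dist to outlet [0.04922107 0.04901595 0.04938973] circle centre ((0.4381556510925293, 0.36758938431739807), 0.04930878430604935)
large holes c [ 0.4548 -0.3601] sides mm [67.8 66.5 68.7 66.5] yaw [-22.9 -22.3 -22.8 -23.2]
large rest c [ 0.4543 -0.3598] sides mm [92.4 92.  92.1 92.2] yaw [-22.9 -22.8 -22.8 -22.7]
the job is handed in; nothing more can be done
the job is handed in; nothing more can be done
```

The changeover is done and handed in at about 31 s. The small nozzle stands on the preheater, the medium and large nozzles are in their own rests, and the small rest is empty. I parked the small nozzle in the small rest on the way.

**Last checks**
- **Small nozzle:** it measures about 1 mm from the outlet centre, which I cross-checked against the three seat screws.
- **Large nozzle:** it measures under 1 mm from its rest centre.
- **Medium nozzle:** I did not measure it after release. It touched down within about 1 mm of the rest centre, and the later pictures show it seated square.
- **Set-down heights:** all four set-downs made contact within 1 mm of the expected heights.
- **Release and bystanders:** the gripper is open and about 12 cm above its release height. The jar, spool and bottle look undisturbed in the last scene picture, but I did not measure them.

**One disagreement:** the first reading of the large chimney came out at 46.5 mm instead of 50 mm. A closer look before gripping gave 49 to 50 mm, so I had picked the corners badly in the first picture. No other check failed.

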